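# Refit the spinner of a mushroom-room humidifier and reset its water feed

## Robot

A 7-joint arm with a two-finger parallel gripper is mounted at the origin on the work surface. World frame = base frame: x ahead of the robot, y to its left, z up, the work surface at z = 0. Lengths are in m, angles in rad, forces in N, time in s.
With the tool pointing down it reaches from about 0.375 to 0.925 m from the base axis. Payload 3.1 kg.
Tool frame: the origin (TCP) lies midway between the tips of the shut fingers; the grasp point (between the pads) lies 19 mm behind it (grip_depth is the distance from the TCP to the grasp point, in m); z points along the fingers, y is the line along which they close (so a half turn about z gives the same grasp; the last joint's range is limited). The gripper opens to 85 mm and grips with 20 to 120 N. Pads are 22 mm wide; open, the fingers measure 114 mm over their backs; the gripper's body (76 mm by 85 mm) begins 54 mm behind the grasp point. The pads swing forward as they close: fully open they stand 13 mm farther back than shut.
Start: joints at [-1.305, 0.383, 0.044, 1.598, -0.018, 1.161, -0.05], TCP at [0.231, 0.607, 0.231] pointing down, gripper open.
Joint ranges: [-2.61, 2.61], [-0.41, 2.15], [-1.48, 1.57], [0, 2.5], [-1.57, 4.71], [0.05, 1.97], [-2.85, 2.85]. Speed limits (rad/s): [2.79, 2.79, 3.14, 3.14, 3.14, 3.14, 3.14].

## Interface

Orientations are given as a rotation vector (axis times angle).
In Python, from cell import sense, camera, calibration, finish_job, grip_depth gives the robot as it stands.
- The arm moves only by the shell command python3 -m handwheel 'ROWS' [OPENING] [FORCE]. ROWS is text: rows parted by semicolons, each of 4 numbers parted by spaces: the shift along the tool's x, y, z in m, then the turn about the tool's z in degrees. A call has 1 to 5 rows; each row is the pose to reach, as a shift and turn from the pose commanded when the call began, along the tool's axes at that moment; what a row does not reach only later rows make up. A row lasts 1/8 s, in which the tool goes at most 62.5 mm and 10.7 degrees, less where a joint would pass 70% of its speed; a pose out of reach is approached as far as the arm can. A call with a gripper value outside its range is refused whole. OPENING is the opening, from 0 (shut) to 1 (fully open), set as the call begins (- or left out, the last holds). The fingers move at their own pace and stop on an object; FORCE is the grip in N (left out, the last holds). Time passes only in rows, so rows that repeat a pose let the fingers close. It gives the time, the measured TCP pose, the force, the opening and the grip force at its end, in the units of the state.
- sense(): the state, without advancing time (a new reading comes with each control period).
- camera(name): name is "side" or "top" or "wrist"; returns the picture (400x640x3 uint8, red, green, blue); there is no depth.
- calibration(name): a dict with "fx", "fy", "cx", "cy" (pixels), "position" and "rotation" of the camera in the world. Camera axes: x right, y up, looking along -z (the intrinsics and any distortion apply to the point x, -y, -z); pixel columns grow to the right and rows downward; lengths in m; the calibration is good to about 2 mm. A picture is of the moment at which its call begins: read the wrist's pose just before it. calibration takes no time and is no camera call; for the wrist camera it gives the pose at the moment of the call.
- finish_job(): hands the job in; it is judged then, once.
The state is a dict: "clock": time; "q": joint angles; "dq": joint speeds; "tau": joint torques, N m; "position": TCP position; "tool_rot": TCP orientation; "wrist_force": force on the tool from outside, world axes, zero at the start; "ft_torque": the same for the moment, N m; "gripper_width": opening from 0.0 (shut) to 1.0 (fully open); "grasp_force": force on a finger pad.
Only numpy, scipy, OpenCV 4.12 (cv2) and the standard library are available. Lean on these libraries where they do the work, as an engineer would, in place of code of your own. Each camera call takes 0.05 s, during which the arm holds its last target. There are 200 camera calls.

## Task

The humidifier has just been descaled: slide the grey plastic spinner, hub up, over the motor's upright shaft and guide it down in the grip until it sits fully home on the shoulder before letting go; do not drop it. Then reset the water feed: turn the valve knob clockwise (seen from above) to its stop and open it back exactly four clicks. Leave the loose parts, tools and hygrometer lying about where they are.

Things in the scene. Friction and masses are not known exactly. Their poses are not given: they have to be found in the camera images.
- spinner: loose grey plastic piece on the robot's right, hub up: flat disc 100 mm across, 5 mm thick, with eight low ribs (to 11 mm height) and a central upright hub sleeve, 30 mm outside diameter, its top 52 mm above the underside; a 16 mm bore runs right through. About 150 g. Origin: centre of the underside, on the bore axis; z up the bore. No other thing has a disc and a tall hub
- seat (a point): centre of the top face of the shaft's shoulder (25 mm across), 100 mm above the bench, on the white round fixed humidifier base (240 mm across). The spinner is home when its origin is here. z: up the shaft; the knob's axis lies 168 mm along +y. Upright comb blades, tops at 116 mm, ring the shaft at 75 to 100 mm from it
- shaft_tip (a point): tip of the motor's upright steel shaft, which is 14 mm in diameter, stands 66 mm above the shoulder and tapers to 10 mm over its last 6 mm; tip 166 mm above the bench. With the spinner home the shaft stands 14 mm out of the hub.
- knob_grip (a point): on the axis of the water valve's knob, at mid-height of its round black grip (39 mm across, 24 mm tall, from 99 to 123 mm above the bench, white pointer line on top). It sits on a scale plate (57 mm across, top at 95 mm) with one tick per click. The casing's rim beside it is 85 mm high and ends 48 mm from the knob's axis
- valve_knob (a joint): opening angle of the knob, rad: 0 = shut, at its stop; grows anticlockwise seen from above, to 3.14 fully open. It clicks every 20 degrees (0.349 rad): rests lie at 0, 0.349, 0.698 and so on, and it settles into the nearest when let go. Turning takes under 0.1 N m. It starts five to eight clicks open
- shaft_collar: bystander: bare steel ring, 44 mm outside, 25 mm bore, 14 mm high, lying flat; origin under its centre
- strainer_cup: bystander: shallow round grey cup, 52 mm across, 16 mm high; origin under its centre
- hex_nut: bystander: steel hexagon blank nut, 26 mm across, 8 mm high; origin under its centre
- wrench: bystander: steel wrench 190 mm long, lying flat on the robot's far right; origin on the bench under its middle
- brush: bystander: hand brush 200 mm long, lying flat on the robot's right; origin on the bench under its middle
- hygrometer: bystander: small white box 24 x 75 x 75 mm with a display, standing at the back; origin under its centre
Things that resemble listed ones, but are neither listed nor needed, are in the scene too. What is shaped like the spinner but blue is not meant.

How it is judged:
On the way, in this order (a step that is already met when the one before it is completed fails the run):
1. the spinner is on the shaft and lowered, still in the grip, to within 4 mm of the shoulder (horizontal distance between spinner and seat below 0.003 m and z of spinner in the frame of seat below 0.004 m and angle between spinner's own z axis and vertical below 0.1 rad and contact force between the fingers and spinner above 0.5 N), for 0.1 s.
2. the valve knob has been turned shut to its stop (within 0.07 rad) (value of joint valve_knob below 0.07 rad), for 0.2 s.
At the end, for the whole second after the job is handed in: the spinner sits upright on the shaft, hub up, its underside within 2 mm of the shoulder and its axis within 3 mm of the shaft's, at rest; the valve knob rests at the fourth click from its stop (1.396 rad, within 0.13 rad) (horizontal distance between spinner and seat below 0.003 m and z of spinner in the frame of seat below 0.002 m and angle between spinner's own z axis and vertical below 0.07 rad and linear speed of spinner below 0.02 m/s and value of joint valve_knob between 1.266 and 1.526 rad and velocity of joint valve_knob between -0.05 and 0.05 rad/s); the robot touches nothing.
It fails at once if one of the loose parts or tools, or the hygrometer, is moved by more than 25 mm (distance of any of shaft_collar, strainer_cup, hex_nut, wrench, brush, hygrometer from where it was at the start of the episode above 0.025 m).
It also fails if it takes over 72 s, if anything falls off the work surface, if the arm or the gripper's body presses on something with over 40 N, if the wrist force passes 120 N, or if a joint passes its speed limit or range.

## Working session

There is one attempt and no reset: what is moved stays moved. The work goes in short steps, Python scripts to look and compute and a shell command to move; the robot and the scene stay as the last step left them, time stands still between calls to the robot, and variables do not carry over. Pictures are saved under pics/ and viewed, at most 10 in all, crops included, and the job is handed in when it is done.

```bash
mkdir -p pics; ls; cat > h.py <<'E'
import numpy as np, cv2
from scipy.spatial.transform import Rotation as R
from cell import sense, camera, calibration, grip_depth
def snap(n,f):
    c=calibration(n); im=camera(n); cv2.imwrite('pics/'+f,im[:,:,::-1]); np.save('pics/'+f+'.npy',im); return im,c
def rot(c):
    r=np.array(c['rotation'],float); return r if r.shape==(3,3) else R.from_rotvec(r).as_matrix()
def ray(c,u,v,z):
    d=rot(c)@np.array([(u-c['cx'])/c['fx'],-(v-c['cy'])/c['fy'],-1]); p=np.array(c['position'])
    return p+d*(z-p[2])/d[2]
def proj(c,P):
    q=rot(c).T@(np.array(P)-c['position']); return c['cx']+c['fx']*q[0]/-q[2], c['cy']+c['fy']*q[1]/q[2]
E
python3 - <<'E'
from h import *
print(sense())
for n in ['top','side','wrist']:
    im,c=snap(n,n+'0.png'); print(n,c)
print(grip_depth)
E
```

```text
pics
{'clock': 0.0, 'q': array([-1.3048138 ,  0.38385087,  0.04381211,  1.59959389, -0.01788794,
        1.16119983, -0.04989224]), 'dq': array([ 0.00141508, -0.00149519, -0.00098755,  0.00012552,  0.0003196 ,
        0.00053118,  0.00129382]), 'tau': array([ 2.14093677e-05, -4.33468974e+01,  1.02480836e+00, -2.49515247e+01,
        1.06531344e-02,  1.14614947e-02, -1.27654303e-05]), 'position': array([0.23093507, 0.60657232, 0.22986735]), 'tool_rot': array([-0.56804781, -3.0894653 ,  0.00414414]), 'wrist_force': array([-1.03091684, -0.16157239,  0.28993871]), 'ft_torque': array([0.02261374, 0.00824029, 0.07326088]), 'grasp_force': 0.0, 'gripper_width': 0.9978820709715919}
top {'fx': 453.4249623923075, 'fy': 453.4249623923075, 'cx': 316.2166696679748, 'cy': 197.8896520687656, 'position': array([ 0.24599889, -0.05598095,  1.36402828]), 'rotation': array([ 0.14663251, -0.14311624, -1.54334018])}
side {'fx': 464.0148123903705, 'fy': 464.0148123903705, 'cx': 321.3954824427965, 'cy': 201.3498544680497, 'position': array([-0.00126061, -0.68253961,  0.92704681]), 'rotation': array([ 0.73588853, -0.24757725, -0.59321027])}
wrist {'fx': 315.7549511180832, 'fy': 315.7549511180832, 'cx': 314.2457998570484, 'cy': 200.86099838494792, 'position': array([0.16773837, 0.63071838, 0.37350579]), 'rotation': array([-0.2352646 , -0.16022367,  1.19926335])}
0.0187
```

View pics/top0.png

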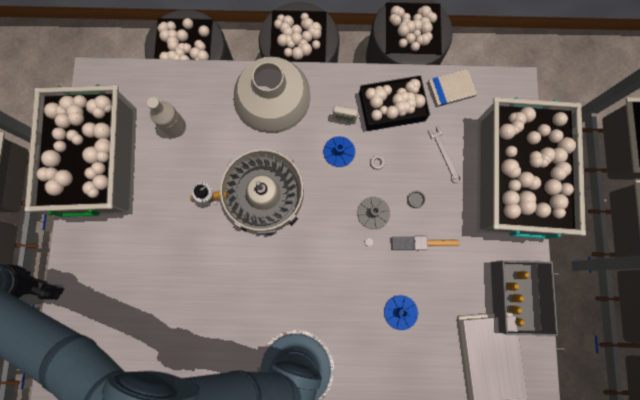

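View pics/side0.png

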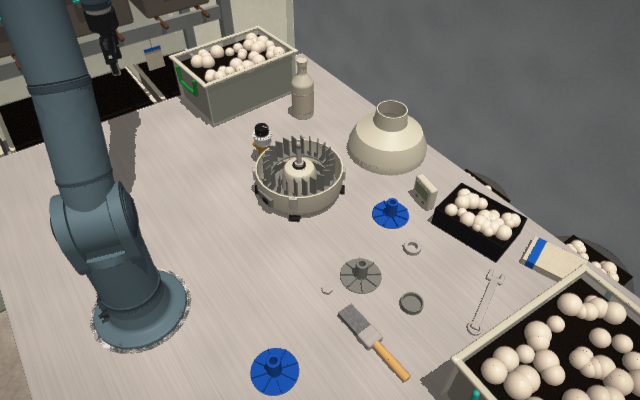

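The top picture shows the grey spinner at (374,212). Look-alikes are the blue ones at (339,151) and (401,312), the strainer cup at (416,200) and the collar at (377,162). The shaft is at about (261,187) and the knob at (201,191). In the side picture the spinner is at (361,273), the shaft at (299,152) and the knob at (262,130). I choose the grey one at (374,212) and check it in a close crop.

```bash
python3 - <<'E'
from h import *
t=cv2.imread('pics/top0.png'); s=cv2.imread('pics/side0.png')
def cr(im,u,v,w,k): return cv2.resize(im[v-w:v+w,u-w:u+w],(400,300) if 0 else (2*w*k,2*w*k),interpolation=cv2.INTER_CUBIC)
a=np.hstack([cr(t,374,212,25,8)[:300,:400],]) 
r1=np.hstack([cv2.resize(t[187:237,349:399],(300,300),interpolation=2),cv2.resize(t[150:230,185:305],(450,300),interpolation=2)])
r2=np.hstack([cv2.resize(s[243:303,331:391],(300,300),interpolation=2),cv2.resize(s[115:195,235:355],(450,300),interpolation=2)])
cv2.imwrite('pics/crop1.png',np.vstack([r1,r2]))
ct,cs=calibration('top'),calibration('side')
for n,uvt,uvs,z in [('spin hub top',(375.5,209),(362,264),.052),('tip',(263,186),(299,146),.166),('knobtop',(201,190),(262,128),.123)]:
    print(n,ray(ct,*uvt,z),ray(cs,*uvs,z))
E
```

```text
spin hub top [ 0.46239899 -0.22464709  0.052     ] [ 0.45607854 -0.22515311  0.052     ]
tip [0.49965828 0.09374371 0.166     ] [0.50128375 0.09665424 0.166     ]
knobtop [0.49342613 0.27178504 0.123     ] [0.4890513  0.26703463 0.123     ]
```

View pics/crop1.png

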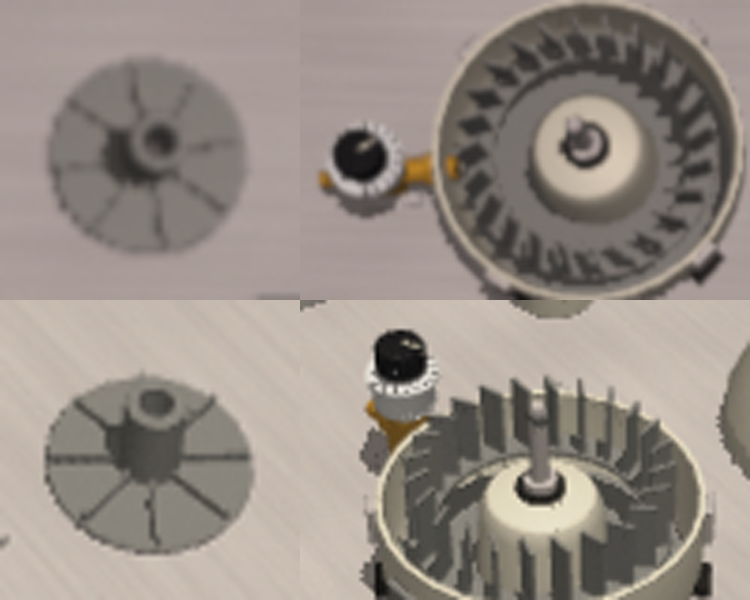

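The crop confirms the grey disc with a tall hub (hub top at about (374.8,209.8) top, (361.6,263) side). It also shows the shaft tip at (257.8,182.2) top and (298.4,142) side, and the pointer on the knob.

```bash
cat >> h.py <<'E'
def tri(obs):
    A=np.zeros((3,3));b=np.zeros(3)
    for c,u,v in obs:
        p=np.array(c['position']); d=ray(c,u,v,0.)-p; d/=np.linalg.norm(d); M=np.eye(3)-np.outer(d,d); A+=M;b+=M@p
    return np.linalg.solve(A,b)
def go(P,st=None):
    st=st or sense(); T=R.from_rotvec(st['tool_rot']).as_matrix(); print('pos',st['position'].round(4),'tool shift',(T.T@(np.array(P)-st['position'])).round(4)*1000,'t',round(st['clock'],2),'q7',st['q'][6].round(2)); return T
E
python3 - <<'E'
from h import *
ct,cs=calibration('top'),calibration('side')
for n,a,b,z in [('hubtop',(374.75,209.75),(361.6,263),.052),('disc',(373.1,212.4),(360.4,275.4),.005),('tip',(257.8,182.2),(298.4,142),.166),('shoulder',(260.7,188.9),(298.9,164.5),.1),('knobtop',(200.9,190.4),(261.8,126.6),.123)]:
    print(n,ray(ct,*a,z).round(4),ray(cs,*b,z).round(4),tri([(ct,*a),(cs,*b)]).round(4))
print(go([.459,-.224,.12]))
E
```

```text
hubtop [ 0.4601 -0.2224  0.052 ] [ 0.4571 -0.2224  0.052 ] [ 0.4592 -0.222   0.0503]
disc [ 0.4595 -0.2234  0.005 ] [ 0.4563 -0.2242  0.005 ] [ 0.4589 -0.2232  0.002 ]
tip [0.5098 0.1083 0.166 ] [0.5091 0.111  0.166 ] [0.5085 0.1084 0.1682]
shoulder [0.5051 0.1082 0.1   ] [0.5014 0.1003 0.1   ] [0.5071 0.1094 0.0905]
knobtop [0.4923 0.272  0.123 ] [0.4919 0.2729 0.123 ] [0.4918 0.2719 0.1238]
pos [0.231  0.6068 0.2301] tool shift [-508.6 -695.1  111.7] t 0.15 q7 -0.05
[[-9.34583091e-01  3.55744325e-01 -6.49482604e-04]
 [ 3.55744900e-01  9.34580907e-01 -2.02357344e-03]
 [-1.12880726e-04 -2.12224765e-03 -9.99997742e-01]]
```

```bash
python3 -m handwheel '-0.040 -0.038 0 0; -0.082 -0.078 0 0; -0.125 -0.12 0 0; -0.168 -0.16 0 0; -0.21 -0.20 0 0' 1 && python3 -m handwheel '-0.042 -0.042 0 0; -0.084 -0.084 0 0; -0.12 -0.13 0 0; -0.145 -0.185 0 0; -0.17 -0.24 0 0' && python3 -c "
from h import *; go([.4585,-.223,.12])"
```

```text
clock: 0.78
position: [0.357, 0.3437, 0.2311]
tool_rot: [0.569, 3.09, -0.0]
wrist_force: [1.2, 0.3, 0.1]
gripper_width: 1.0
grasp_force: 0.0
clock: 1.4
position: [0.4298, 0.059, 0.2312]
tool_rot: [0.568, 3.09, 0.0]
wrist_force: [0.9, 0.3, -0.5]
gripper_width: 0.999
grasp_force: 0.0
pos [0.4298 0.059  0.2312] tool shift [-127.2 -253.3  111.2] t 1.4 q7 0.95
```

```bash
python3 -m handwheel '-0.025 -0.05 0 0; -0.05 -0.1 0 0; -0.077 -0.152 0 0; -0.102 -0.203 0 0; -0.127 -0.253 0.02 0' && python3 -m handwheel '0 0 0.03 0; 0 0 0.06 0; 0 0 0.06 0' && python3 - <<'E'
from h import *
go([.4585,-.223,.018]); im,c=snap('wrist','w1.png'); print(c)
E
```

```text
clock: 2.02
position: [0.4601, -0.2226, 0.2127]
tool_rot: [0.566, 3.085, 0.001]
wrist_force: [1.9, 0.8, -0.7]
gripper_width: 1.002
grasp_force: 0.0
clock: 2.4
position: [0.456, -0.2198, 0.1489]
tool_rot: [-0.568, -3.083, 0.0]
wrist_force: [0.0, -0.2, 1.0]
gripper_width: 1.002
grasp_force: 0.0
pos [ 0.456  -0.2198  0.1489] tool shift [ -4.4  -1.9 130.9] t 2.4 q7 1.79
{'fx': 315.7549511180832, 'fy': 315.7549511180832, 'cx': 314.2457998570484, 'cy': 200.86099838494792, 'position': array([ 0.39359044, -0.19612409,  0.2928814 ]), 'rotation': array([-0.22892755, -0.1571963 ,  1.19896338])}
```

View pics/w1.png

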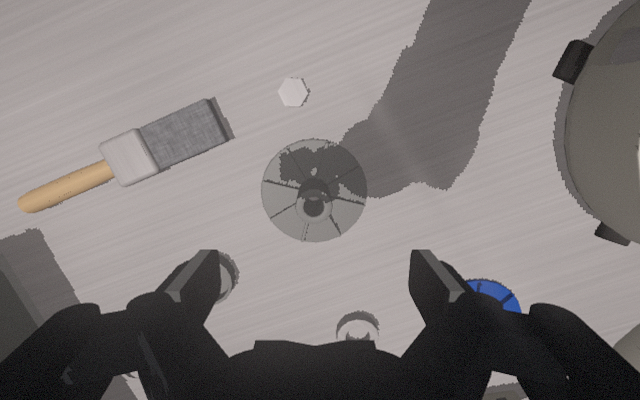

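The wrist view shows the spinner disc centred at (314,190), with its hub bore at (314,206), and no obstacle between the fingers.

```bash
python3 - <<'E'
from h import *
c=calibration('wrist'); print(ray(c,314,190,.004),ray(c,314,206.5,.052)); go([.4585,-.223,.018])
E
```

```text
[ 0.45814944 -0.22101976  0.004     ] [ 0.46027807 -0.22180003  0.052     ]
pos [ 0.4575 -0.2203  0.1505] tool shift [ -2.2  -2.1 132.5] t 2.45 q7 1.79
```

```bash
python3 -m handwheel '-0.002 -0.001 0.04 0; -0.002 -0.001 0.08 0; -0.002 -0.001 0.11 0; -0.002 -0.001 0.125 0; -0.002 -0.001 0.131 0' && python3 -m handwheel '0 0 0 0;0 0 0 0;0 0 0 0;0 0 0 0;0 0 0 0' 0 40 && python3 -m handwheel '0 0 0 0;0 0 0 0' && python3 -c "
from h import *; go([.459,-.222,.018])"
```

```text
clock: 3.08
position: [0.461, -0.2223, 0.0208]
tool_rot: [0.567, 3.089, 0.0]
wrist_force: [-0.2, -0.2, 0.3]
gripper_width: 1.001
grasp_force: 0.0
clock: 3.7
position: [0.4608, -0.2226, 0.0212]
tool_rot: [0.568, 3.088, 0.0]
wrist_force: [-0.7, -0.4, 6.7]
gripper_width: 0.342
grasp_force: 39.4
clock: 3.95
position: [0.4608, -0.2226, 0.0212]
tool_rot: [0.568, 3.088, 0.0]
wrist_force: [-1.4, -0.7, 6.2]
gripper_width: 0.336
grasp_force: 39.5
pos [ 0.4608 -0.2226  0.0212] tool shift [ 1.9 -0.1  3.2] t 3.95 q7 1.98
```

```bash
python3 -m handwheel '0 0 -0.01 0;0 0 -0.04 0;0 0 -0.1 0;0 0 -0.16 0;0 0 -0.205 0' - 60 && python3 -c "
from h import *; go([.509,.109,.226])"
```

```text
clock: 4.58
position: [0.4599, -0.2225, 0.2275]
tool_rot: [0.569, 3.088, 0.001]
wrist_force: [0.3, 0.7, -1.9]
gripper_width: 0.334
grasp_force: 59.8
pos [ 0.4599 -0.2225  0.2275] tool shift [ 72.3 327.2   1.6] t 4.58 q7 1.71
```

```bash
python3 -m handwheel '0 0.06 0 0;0 0.12 0 0;0 0.18 0 0;0 0.24 0 0;0.004 0.28 0 0' && python3 -m handwheel '0 0.01 0 0;0 0.01 0 0;0 0.01 0 0' && python3 - <<'E'
from h import *
go([.509,.109,.226]); im,c=snap('wrist','w2.png'); print(c)
snap('side','s2.png'); snap('top','t2.png')
print(proj(c,[.509,.109,.166]))
E
```

```text
clock: 5.2
position: [0.5558, 0.0447, 0.2248]
tool_rot: [-0.563, -3.09, -0.001]
wrist_force: [0.1, -0.8, -1.4]
gripper_width: 0.327
grasp_force: 59.7
clock: 5.58
position: [0.5588, 0.0474, 0.2252]
tool_rot: [-0.574, -3.088, 0.002]
wrist_force: [-0.2, -1.0, -2.7]
gripper_width: 0.331
grasp_force: 59.8
pos [0.5588 0.0474 0.2252] tool shift [68.6 39.6 -0.9] t 5.58 q7 1.2
{'fx': 315.7549511180832, 'fy': 315.7549511180832, 'cx': 314.2457998570484, 'cy': 200.86099838494792, 'position': array([0.49568032, 0.07151907, 0.36869149]), 'rotation': array([-0.23439473, -0.16039407,  1.19530031])}
(np.float64(378.6797101308009), np.float64(112.62373333905812))
```

View pics/w2.png

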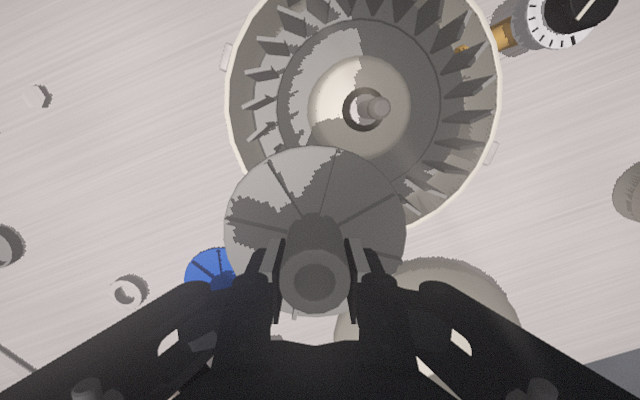

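The wrist view shows the shaft tip at about (379,107), the held hub top at (315,283) and the knob at about (580,5). I refine this with enlarged crops.

```bash
python3 - <<'E'
from h import *
w=cv2.imread('pics/w2.png'); s=cv2.imread('pics/s2.png')
L=[]
for im,u,v,h in [(w,335,80,30),(w,275,245,40)]:
    pass
a=cv2.resize(w[80:130,335:405],(420,300),interpolation=2)      # x6
b=cv2.resize(w[240:330,265:365],(333,300),interpolation=2)     # x3.33
d=cv2.resize(s[80:180,240:390],(450,300),interpolation=2)      # x3
e=cv2.resize(w[0:60,500:640],(300,129),interpolation=2)
bot=np.zeros((300,753,3),np.uint8); bot[:,:450]=d; bot[:129,453:]=e
cv2.imwrite('pics/crop2.png',np.vstack([np.hstack([a,b]),bot]))
c=calibration('wrist')
for u,v,z in [(379.5,107,.166),(315,283,.256)]: print(ray(c,u,v,z))
E
```

```text
[0.50637684 0.11127613 0.166     ]
[0.55666431 0.0490677  0.256     ]
```

View pics/crop2.png

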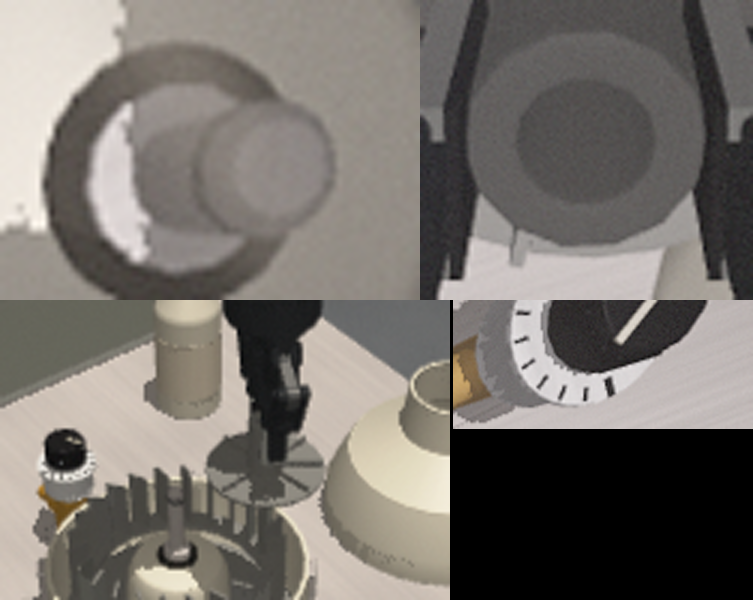

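```bash
python3 - <<'E'
from h import *
c=calibration('wrist'); cs=calibration('side')
tip=ray(c,379.9,107.9,.166); sh=ray(c,364.9,109.2,.1); hub=ray(c,314.5,282,.256); print(tip,sh,hub)
dk=ray(c,314.5,282,.256)
u,v=500+152/2.143,0
T=go(tip); print('hub->tip tool mm',T.T@(tip-hub)*1000,'hub->sh',T.T@(sh-hub)*1000)
# side: tip at crop (176,488-300)/3, disc left/right edges
print('side tip',ray(cs,240+176/3-.3,80+190/3-.3,.166),'disc',ray(cs,240+265/3-.3,80+169/3-.3,.209))
E
```

```text
[0.50697246 0.11134222 0.166     ] [0.50713029 0.11235672 0.1       ] [0.55617691 0.04904144 0.256     ]
pos [0.5592 0.0481 0.2254] tool shift [71.4 40.3 59.4] t 5.72 q7 1.2
hub->tip tool mm [68.28547915 40.49854606 89.99680795] hub->sh [ 68.49873477  41.51342103 155.99664636]
side tip [0.50666161 0.10752856 0.166     ] disc [0.55318705 0.04301852 0.209     ]
```

```bash
python3 -m handwheel '0.03 0.018 0 0;0.055 0.033 0 0;0.068 0.041 0 0;0.068 0.041 0.01 0;0.068 0.041 0.02 0' && python3 -m handwheel '0 0 0 0; 0 0 0 0; 0 0 0 0' && python3 - <<'E'
from h import *
go([.507,.111,.226]); s,_=snap('side','s3.png'); t,_=snap('top','t3.png')
s=s[:,:,::-1];t=t[:,:,::-1]
cv2.imwrite('pics/crop3.png',np.hstack([cv2.resize(s[90:190,250:350],(500,500),interpolation=2),cv2.resize(t[150:230,240:280],(250,500),interpolation=2)]))
E
```

```text
clock: 6.35
position: [0.5111, 0.1112, 0.2047]
tool_rot: [0.571, 3.088, -0.001]
wrist_force: [-1.2, -0.4, -1.9]
gripper_width: 0.334
grasp_force: 59.8
clock: 6.72
position: [0.5111, 0.1124, 0.2055]
tool_rot: [0.569, 3.089, 0.0]
wrist_force: [-0.7, -1.0, -1.9]
gripper_width: 0.33
grasp_force: 59.8
pos [0.5111 0.1124 0.2055] tool shift [  3.3  -2.7 -20.5] t 6.72 q7 1.03
```

View pics/crop3.png

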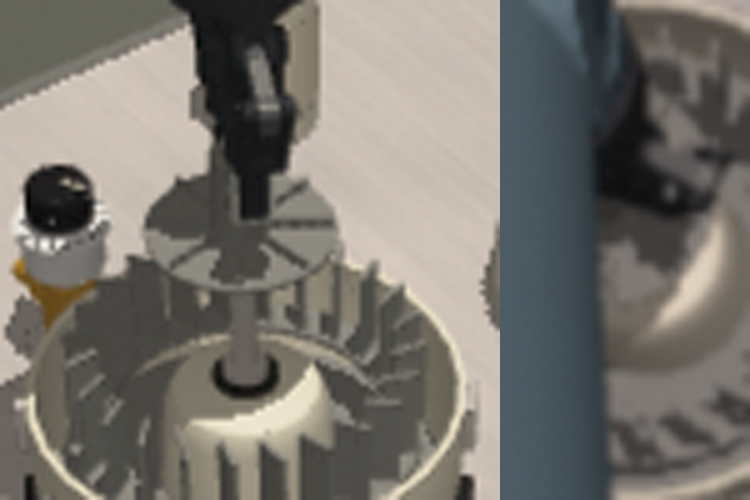

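The side crop shows the disc spanning 145–338 (centre about 241.5) above a shaft centred at about 247, so the spinner is slightly off laterally.

```bash
python3 - <<'E'
from h import *
cs=calibration('side')
a=np.array([.507,.111]); 
for z in (.1,.15,.166,.189): print(z,proj(cs,[*a,z]))
th=np.linspace(0,2*np.pi,200); E=np.array([proj(cs,[a[0]+.05*np.cos(t),a[1]+.05*np.sin(t),.1895]) for t in th]); print(E.min(0),E.max(0), (E.min(0)+E.max(0))/2)
T=R.from_rotvec(sense()['tool_rot']).as_matrix()
for i in (0,1): print('px per mm tool',i,np.array(proj(cs,np.array([*a,.189])+.001*T[:,i]))-proj(cs,[*a,.189]))
# shaft midline measured by columns
s=cv2.imread('pics/s3.png',0).astype(int)
for v in (150,153,156,159,162): print(v,s[v,290:310])
v=135
for v in (132,134,136,138): print(v,s[v,274:284],s[v,312:324])
E
```

```text
0.1 (np.float64(298.4173531648187), np.float64(161.53126390009564))
0.15 (np.float64(297.8970882821527), np.float64(147.09369364776927))
0.166 (np.float64(297.72399442394754), np.float64(142.2902659682423))
0.189 (np.float64(297.469253283219), np.float64(135.22109171112123))
[277.80247141 123.19512524] [317.07358228 147.65017934] [297.43802684 135.42265229]
px per mm tool 0 [-0.38233806  0.06126079]
px per mm tool 1 [-0.08867619 -0.23657268]
150 [140 133  65  64  66  69  91  96  99  97  92  69  64  83 125 135 133 132
 129  81]
153 [ 72  71  71  71  69  68  84  96  97  97  93  82  81  84 115 138 133  84
  71  70]
156 [ 81  80  87  93  92 101  86  95  97  98  95 101 117 101 104 104  94  91
  98  98]
159 [110 111 112 111 112 109  97  95  98  97  94  92 110 110 111 111 111 115
 138 162]
162 [114 114 107  43  64  99  92  96 100  99  95  91  98  74  29  71 115 114
 113 114]
132 [195 192 191 191 187 145  72  72  71  71] [135 135 134 136 143 196 198 197 194 194 193 193]
134 [194 195 195 191 178  70  70  70  70  69] [ 74  84  82  76  96 166 198 199 199 198 197 195]
136 [192 192 195 193 158 138 138 133  85  83] [138 137 137 137 139 149 198 200 199 200 200 201]
138 [193 193 191 192 187 125 138 137 138 138] [137 137 138 137 132 142 166 198 201 200 199 201]
```

```bash
python3 -m handwheel '0 -0.001 0 0;0 -0.001 0.006 0;0 -0.001 0.012 0;0 -0.001 0.017 0;0 -0.001 0.021 0' && python3 -m handwheel '0 0 0 0; 0 0 0 0' && python3 - <<'E'
from h import *
T=go([.507,.111,.226]); s=sense(); print('F tool',T.T@s['wrist_force'],s['ft_torque'])
E
```

```text
clock: 7.45
position: [0.5099, 0.1118, 0.1837]
tool_rot: [-0.568, -3.089, 0.001]
wrist_force: [-0.5, 0.2, -1.8]
gripper_width: 0.328
grasp_force: 59.8
clock: 7.7
position: [0.5103, 0.1118, 0.1844]
tool_rot: [0.568, 3.09, 0.0]
wrist_force: [0.1, -0.3, -1.3]
gripper_width: 0.33
grasp_force: 59.8
pos [0.5103 0.1118 0.1844] tool shift [  2.8  -1.9 -41.6] t 7.7 q7 1.05
F tool [-0.16020407 -0.27712185  1.34425712] [-0.00972541  0.01997917 -0.04610416]
```

```bash
python3 -m handwheel '0 0 0.002 0;0 0 0.004 0;0 0 0.006 0;0 0 0.008 0;0 0 0.008 0' && python3 - <<'E'
from h import *
T=go([.507,.111,.226]); s=sense(); print('F tool',T.T@s['wrist_force'],T.T@s['ft_torque'])
E
```

```text
clock: 8.32
position: [0.51, 0.1114, 0.1759]
tool_rot: [-0.568, -3.09, 0.001]
wrist_force: [0.1, -1.2, -2.5]
gripper_width: 0.332
grasp_force: 59.7
pos [0.51   0.1114 0.1759] tool shift [  2.7  -1.5 -50.1] t 8.32 q7 1.06
F tool [-0.49747134 -1.10739322  2.48198607] [ 0.26518511 -0.12011483  0.02551601]
```

```bash
python3 -m handwheel '0 -0.0006 0.003 0;0 -0.0006 0.008 0;0 -0.0006 0.013 0;0 -0.0006 0.018 0;0 -0.0006 0.022 0' && python3 - <<'E'
from h import *
T=go([.507,.111,.226]); s=sense(); print('F tool',T.T@s['wrist_force'],T.T@s['ft_torque'])
E
```

```text
clock: 8.95
position: [0.5098, 0.1113, 0.1538]
tool_rot: [-0.568, -3.089, 0.0]
wrist_force: [-0.4, -0.7, -1.5]
gripper_width: 0.333
grasp_force: 59.8
pos [0.5098 0.1113 0.1538] tool shift [  2.5  -1.3 -72.2] t 8.95 q7 1.08
F tool [ 0.16004585 -0.79278293  1.51260737] [ 0.17918595 -0.03848166  0.00349343]
```

Sliding freely on the shaft, with 32 mm left.

```bash
python3 -m handwheel '0 -0.0003 0.006 0;0 -0.0003 0.012 0;0 -0.0003 0.018 0;0 -0.0003 0.024 0;0 -0.0003 0.027 0' && python3 -m handwheel '0 0 0.002 0;0 0 0.004 0;0 0 0.0055 0;0 0 0.0055 0' && python3 - <<'E'
from h import *
T=go([.507,.111,.226]); s=sense(); print('F tool',T.T@s['wrist_force'],T.T@s['ft_torque'])
E
```

```text
clock: 9.57
position: [0.5096, 0.111, 0.1267]
tool_rot: [-0.568, -3.089, 0.0]
wrist_force: [-0.6, 0.5, -2.0]
gripper_width: 0.33
grasp_force: 59.8
clock: 10.07
position: [0.5098, 0.111, 0.1217]
tool_rot: [-0.568, -3.09, 0.0]
wrist_force: [-0.5, 0.1, -1.2]
gripper_width: 0.332
grasp_force: 59.8
pos [0.5098 0.111  0.1217] tool shift [   2.7   -1.  -104.3] t 10.07 q7 1.12
F tool [ 0.51098648 -0.04859545  1.19869317] [ 0.00204413 -0.02157045  0.01232802]
```

```bash
python3 -m handwheel '0 0 0.001 0;0 0 0.002 0;0 0 0.002 0' && python3 -m handwheel '0 0 0.001 0;0 0 0.001 0'
```

```text
clock: 10.45
position: [0.5102, 0.111, 0.1213]
tool_rot: [-0.568, -3.089, -0.001]
wrist_force: [-4.4, -1.4, 8.4]
gripper_width: 0.33
grasp_force: 60.9
clock: 10.7
position: [0.5102, 0.111, 0.1213]
tool_rot: [-0.568, -3.088, -0.002]
wrist_force: [-5.0, -1.6, 14.1]
gripper_width: 0.33
grasp_force: 61.4
```

```bash
python3 -m handwheel '0 0 -0.001 0;0 0 -0.002 0;0 0 -0.002 0' && python3 -m handwheel '0 0 0 0;0 0 0 0;0 0 0 0;0 0 0 0' 0.8 && python3 -m handwheel '0 0 -0.01 0;0 0 -0.04 0;0 0 -0.08 0;0 0 -0.11 0;0 0 -0.11 0' && python3 - <<'E'
from h import *
go([.492,.273,.17]); snap('side','s4.png'); print(proj(calibration('wrist'),[.492,.275,.123]))
E
```

```text
clock: 11.08
position: [0.5101, 0.111, 0.1213]
tool_rot: [0.568, 3.09, 0.001]
wrist_force: [-3.1, -0.4, 5.4]
gripper_width: 0.331
grasp_force: 60.3
clock: 11.58
position: [0.5098, 0.111, 0.1206]
tool_rot: [-0.568, -3.09, 0.0]
wrist_force: [0.0, 0.9, 0.2]
gripper_width: 0.803
grasp_force: 0.0
clock: 12.2
position: [0.5123, 0.1114, 0.2343]
tool_rot: [0.568, 3.084, 0.007]
wrist_force: [0.4, -0.0, -1.0]
gripper_width: 0.802
grasp_force: 0.0
pos [0.5123 0.1114 0.2343] tool shift [ 76.8 143.4  64.7] t 12.2 q7 1.01
(np.float64(504.95332309237733), np.float64(102.73197525211815))
```

```bash
python3 -m handwheel '0.015 0.028 0 -10;0.03 0.057 0 -20;0.046 0.086 0 -30;0.062 0.115 0.01 -40;0.077 0.144 0.02 -50' && python3 -m handwheel '0 0 0 -8;0 0 0 -8;0 0 0 -8;0 0 0 -8' && python3 - <<'E'
from h import *
go([.492,.273,.1]); im,c=snap('wrist','w3.png'); print(proj(c,[.492,.273,.123]),{k:c[k] for k in('position','rotation')})
im=im[:,:,::-1]; s=cv2.imread('pics/s4.png')
cv2.imwrite('pics/crop4.png',np.hstack([cv2.resize(im[150:260,250:380],(520,440),interpolation=2),cv2.resize(s[100:190,240:296+40],(280,440))[:, :280]]))
E
```

```text
clock: 12.88
position: [0.4879, 0.2735, 0.209]
tool_rot: [0.799, -3.036, 0.001]
wrist_force: [0.3, 0.1, 0.0]
gripper_width: 0.803
grasp_force: 0.0
clock: 13.38
position: [0.4893, 0.2722, 0.2106]
tool_rot: [0.997, -2.979, 0.0]
wrist_force: [-0.1, 0.0, 0.3]
gripper_width: 0.802
grasp_force: 0.0
pos [0.4893 0.2722 0.2106] tool shift [ -2.7  -1.  110.6] t 13.38 q7 1.74
(np.float64(312.291947840818), np.float64(209.30411648450885)) {'position': array([0.43504797, 0.23201174, 0.35420379]), 'rotation': array([-0.14801742, -0.29640793,  2.20055444])}
```

View pics/crop4.png

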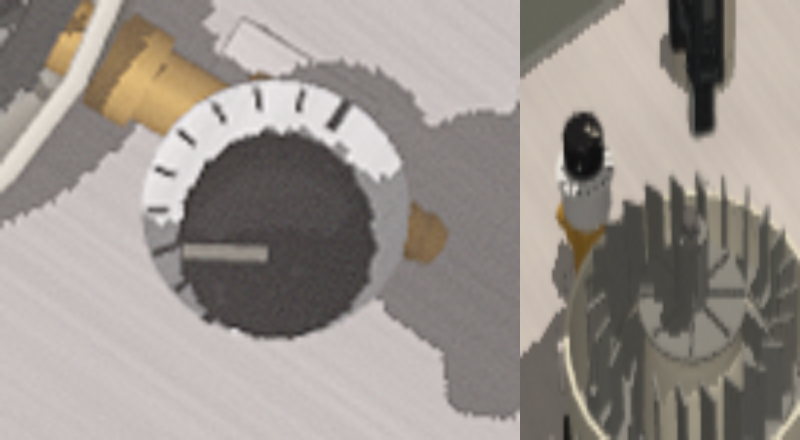

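Spinner seated in the side view. In the wrist crop the knob top is centred near (319,210) in full-image pixels; the pointer points left and the bold zero tick is at upper right.

```bash
python3 - <<'E'
from h import *
c=calibration('wrist'); im=np.load('pics/w3.png.npy')
kt=ray(c,319.3,210.3,.123); pl=ray(c,318.4,202.6,.095); print(kt,pl)
T=go(kt-[0,0,.023]); s=sense()
# fit: overlay predicted circles
for z,r in((.123,.0195),(.095,.0285)):
    E=np.array([proj(c,[kt[0]+r*np.cos(t),kt[1]+r*np.sin(t),z]) for t in np.linspace(0,6.28,200)]); print(((E.min(0)-[250,150]+.5)*4).round(),((E.max(0)-[250,150]+.5)*4).round())
# pointer & zero tick directions, world yaw
f=lambda x,y,z: ray(c,250+x/4-.4,150+y/4-.4,z)[:2]
p=f(183,252,.123)-f(267,254,.123); q=f(345,112,.095)-pl[:2]; p2=f(183,252,.123)-kt[:2]
an=lambda v:np.degrees(np.arctan2(v[1],v[0]))
print('pointer',an(p),an(p2),'zero tick',an(q),'open deg',(an(p)-an(q))%360)
E
```

```text
[0.4894714  0.27798075 0.123     ] [0.49105387 0.27875987 0.095     ]
pos [0.4893 0.2723 0.2108] tool shift [ -3.5   4.4 110.8] t 13.43 q7 1.74
[177. 144.] [381. 339.]
[143.  72.] [411. 330.]
pointer -54.4101353555351 -47.243952862437695 zero tick -176.74669888545466 open deg 122.33656352991957
```

```bash
python3 -m handwheel '-0.003 0.0045 0.03 0;-0.003 0.0045 0.07 0;-0.003 0.0045 0.095 0;-0.003 0.0045 0.107 0;-0.003 0.0045 0.111 0' && python3 -m handwheel '0 0 0 0;0 0 0 0;0 0 0 0;0 0 0 0;0 0 0 0' 0 40 && python3 -c "
from h import *; go([.4900,.2783,.1])"
```

```text
clock: 14.05
position: [0.4889, 0.2782, 0.0996]
tool_rot: [1.0, -2.978, 0.0]
wrist_force: [0.5, 0.4, 0.8]
gripper_width: 0.801
grasp_force: 0.0
clock: 14.68
position: [0.4909, 0.2777, 0.1015]
tool_rot: [-0.998, 2.975, -0.001]
wrist_force: [0.6, -2.5, 6.7]
gripper_width: 0.428
grasp_force: 40.3
pos [0.4909 0.2777 0.1015] tool shift [0.3 1.  1.5] t 14.68 q7 1.79
```

```bash
python3 -m handwheel '0 0 -0.002 10;0 0 -0.002 20;0 0 -0.002 30;0 0 -0.002 40;0 0 -0.002 50' && python3 -m handwheel '0 0 0 10;0 0 0 20;0 0 0 30;0 0 0 40;0 0 0 50' && python3 - <<'E'
from h import *
T=go([.4900,.2783,.1]); s=sense(); print('F tool',T.T@s['wrist_force'],T.T@s['ft_torque'])
E
```

```text
clock: 15.3
position: [0.4905, 0.2787, 0.1017]
tool_rot: [0.359, 3.117, 0.002]
wrist_force: [3.8, 0.6, -5.8]
gripper_width: 0.423
grasp_force: 41.8
clock: 15.92
position: [0.4912, 0.2796, 0.1018]
tool_rot: [1.642, 2.673, 0.008]
wrist_force: [6.8, 1.6, -7.5]
gripper_width: 0.424
grasp_force: 41.7
pos [0.4912 0.2796 0.1018] tool shift [-0.6 -1.7  1.8] t 15.93 q7 0.23
F tool [-1.57917584  6.72927299  7.56709431] [-1.25163503 -0.46447683 -0.04326805]
```

```bash
cat > t.py <<'E'
from h import *
T=go([.4900,.2783,.1]); s=sense(); print('F tool',(T.T@s['wrist_force']).round(2),(T.T@s['ft_torque']).round(3),'yaw',np.degrees(np.arctan2(T[1,1],T[0,1])).round(1))
E
python3 -m handwheel '0 -0.001 0 6;0 -0.001 0 12;0 -0.001 0 16;0 -0.001 0 16' && python3 t.py && python3 -m handwheel '0 0 0 4;0 0 0 8;0 0 0 8' && python3 t.py && python3 -m handwheel '0 0 0 4;0 0 0 8;0 0 0 8' && python3 t.py
```

```text
clock: 16.42
position: [0.4915, 0.2797, 0.1018]
tool_rot: [1.992, 2.422, 0.013]
wrist_force: [10.1, 2.4, -10.9]
gripper_width: 0.43
grasp_force: 41.6
pos [0.4915 0.2797 0.1018] tool shift [-1.1 -1.8  1.8] t 16.43 q7 -0.0
F tool [ 0.39 10.22 10.98] [-1.734  0.112  0.073] yaw 11.1
clock: 16.8
position: [0.4917, 0.2804, 0.1018]
tool_rot: [2.149, 2.282, 0.014]
wrist_force: [10.0, 3.1, -10.9]
gripper_width: 0.429
grasp_force: 41.7
pos [0.4917 0.2804 0.1018] tool shift [-2.  -1.8  1.8] t 16.8 q7 -0.12
F tool [ 2.45 10.   11.05] [-1.89   0.407 -0.727] yaw 3.4
clock: 17.18
position: [0.4921, 0.2831, 0.1018]
tool_rot: [2.304, 2.129, 0.021]
wrist_force: [12.7, 6.0, -15.1]
gripper_width: 0.425
grasp_force: 42.1
pos [0.4921 0.2831 0.1018] tool shift [-5.  -1.8  1.7] t 17.18 q7 -0.24
F tool [ 6.88 11.97 15.31] [-2.129  1.626 -0.622] yaw -4.5
```

```bash
python3 -m handwheel '0 0 0 0;0 0 0 0;0 0 0 0' 0.8 && python3 -m handwheel '0 0 -0.03 0;0 0 -0.07 0;0 0 -0.1 0;0 0 -0.1 0;0 0 -0.1 0' && python3 - <<'E'
from h import *
go([.4900,.2783,.1]); im,c=snap('wrist','w4.png'); im=im[:,:,::-1]
np.save('pics/w4c.npy',np.array([c['position'],c['rotation']]))
cv2.imwrite('pics/crop5.png',cv2.resize(im[150:260,250:380],(520,440),interpolation=2))
print(proj(c,[.49,.2783,.123]))
E
```

```text
clock: 17.55
position: [0.4874, 0.2778, 0.1017]
tool_rot: [-2.313, -2.125, 0.001]
wrist_force: [0.4, -0.3, -0.3]
gripper_width: 0.8
grasp_force: 0.0
clock: 18.18
position: [0.4871, 0.2777, 0.201]
tool_rot: [-2.313, -2.125, 0.002]
wrist_force: [0.4, -0.3, -0.8]
gripper_width: 0.8
grasp_force: 0.0
pos [0.4871 0.2777 0.201 ] tool shift [  0.9   3.  101. ] t 18.18 q7 -0.35
(np.float64(319.4966790640458), np.float64(207.87412917915492))
```

View pics/crop5.png

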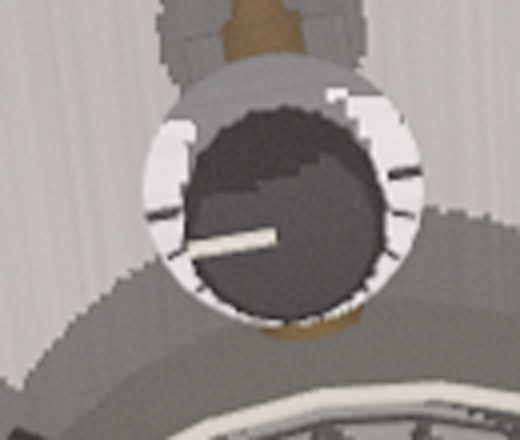

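The crop shows the pointer at left (275,237)→(190,250), with a heavy tick at (160,213) left and (405,173) right.

```bash
python3 - <<'E'
from h import *
c=calibration('wrist'); p,r=np.load('pics/w4c.npy'); c['position'],c['rotation']=p,r
an=lambda v:np.degrees(np.arctan2(v[1],v[0])).round(1)
f=lambda x,y,z: ray(c,250+x/4-.4,150+y/4-.4,z)
A=np.array([.4903,.2785])
for z,r in((.123,.0195),(.095,.0285)):
    E=np.array([proj(c,[A[0]+r*np.cos(t),A[1]+r*np.sin(t),z]) for t in np.linspace(0,6.28,200)]); print(((E.min(0)-[250,150]+.5)*4).round(),((E.max(0)-[250,150]+.5)*4).round())
print('pointer',an((f(190,250,.123)-f(275,237,.123))[:2]))
for x,y in((160,213),(177,255),(203,288),(405,173),(403,213)): print(x,y,an(f(x,y,.095)[:2]-A))
E
```

```text
[175. 128.] [388. 332.]
[140.  54.] [419. 325.]
pointer -175.8
160 213 -175.0
177 255 -152.6
203 288 -132.4
405 173 4.5
403 213 -14.3
```

The pointer (-176°) lines up with the zero tick (-175°), so the knob is shut. I regrip it centred and open it 80°.

```bash
python3 -m handwheel '0.0015 0.0042 0.03 0;0.0015 0.0042 0.06 0;0.0015 0.0042 0.085 0;0.0015 0.0042 0.096 0;0.0015 0.0042 0.1 0' && python3 -m handwheel '0 0 0 0;0 0 0 0;0 0 0 0;0 0 0 0' 0 40 && python3 t.py && python3 -m handwheel '0 0 0 -10;0 0 0 -20;0 0 0 -30;0 0 0 -40;0 0 0 -40' && python3 t.py && python3 -m handwheel '0 0 0 -10;0 0 0 -20;0 0 0 -30;0 0 0 -40;0 0 0 -40' && python3 t.py
```

```text
clock: 18.85
position: [0.4916, 0.2785, 0.1007]
tool_rot: [2.314, 2.125, -0.003]
wrist_force: [-0.2, -0.5, -0.4]
gripper_width: 0.797
grasp_force: 0.0
clock: 19.35
position: [0.4921, 0.2794, 0.1029]
tool_rot: [-2.312, -2.125, -0.0]
wrist_force: [-3.5, -0.7, 6.1]
gripper_width: 0.426
grasp_force: 40.6
pos [0.4921 0.2794 0.1029] tool shift [-1.3 -2.   2.9] t 19.35 q7 -0.23
F tool [-0.94 -3.45 -6.06] [ 0.765 -0.307 -0.067] yaw -4.8
clock: 19.98
position: [0.4914, 0.2792, 0.1029]
tool_rot: [-1.444, -2.787, -0.0]
wrist_force: [-3.6, -0.7, 7.4]
gripper_width: 0.424
grasp_force: 40.7
pos [0.4914 0.2792 0.1029] tool shift [ 0.1 -1.7  2.9] t 19.98 q7 0.36
F tool [ 1.52 -3.33 -7.38] [ 0.95   0.4   -0.014] yaw 35.2
clock: 20.6
position: [0.4911, 0.2787, 0.1029]
tool_rot: [-0.404, -3.112, 0.0]
wrist_force: [-5.6, -1.8, 7.8]
gripper_width: 0.428
grasp_force: 40.8
pos [0.4911 0.2787 0.1029] tool shift [ 1.  -0.6  2.9] t 20.6 q7 0.98
F tool [ 4.95 -3.14 -7.8 ] [0.747 0.94  0.086] yaw 75.2
```

Turned exactly 80°. I release, rise and check with the wrist camera.

```bash
python3 -m handwheel '0 0 0 0;0 0 0 0;0 0 0 0' 0.8 && python3 -m handwheel '0 0 -0.03 0;0 0 -0.07 0;0 0 -0.1 0;0 0 -0.1 0;0 0 -0.1 0' && python3 - <<'E'
from h import *
go([.4900,.2783,.1]); im,c=snap('wrist','w5.png'); im=im[:,:,::-1]
np.save('pics/w5c.npy',np.array([c['position'],c['rotation']]))
s,_=snap('side','s5.png'); s=s[:,:,::-1]
cv2.imwrite('pics/crop6.png',np.hstack([cv2.resize(im[150:260,250:380],(520,440),interpolation=2),cv2.resize(s[120:200,250:300+50],(275,220)).repeat(2,0)]))
E
```

```text
clock: 20.98
position: [0.4926, 0.2791, 0.1018]
tool_rot: [0.406, 3.114, 0.0]
wrist_force: [0.7, -0.5, -0.0]
gripper_width: 0.801
grasp_force: 0.0
clock: 21.6
position: [0.4916, 0.2788, 0.2009]
tool_rot: [-0.405, -3.114, 0.001]
wrist_force: [-0.6, 0.2, -1.2]
gripper_width: 0.805
grasp_force: 0.0
pos [0.4916 0.2788 0.2009] tool shift [  1.4  -0.8 100.9] t 21.6 q7 0.89
```

View pics/crop6.png

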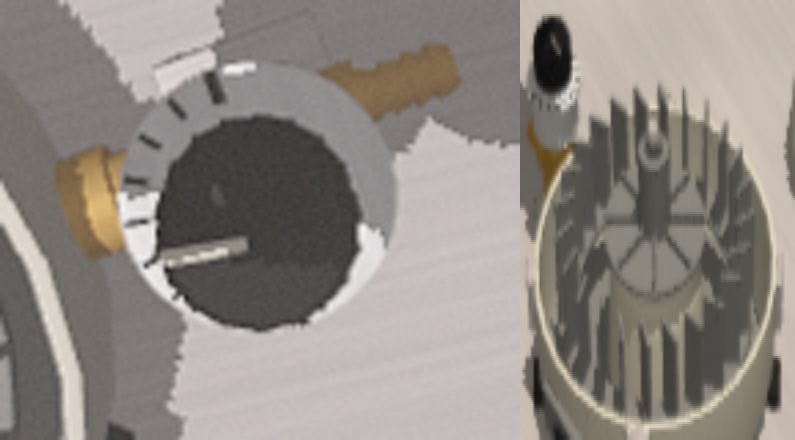

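The knob pointer runs (247,243)→(163,260), the bold zero tick is at (215,88), and the spinner is home in the comb ring. I compute the opening angle.

```bash
python3 - <<'E'
from h import *
c=calibration('wrist'); p,r=np.load('pics/w5c.npy'); c['position'],c['rotation']=p,r
an=lambda v:np.degrees(np.arctan2(v[1],v[0])).round(1)
f=lambda x,y,z: ray(c,250+x/4-.4,150+y/4-.4,z)
A=np.array([.4912,.2787])
po=an((f(163,260,.123)-f(247,243,.123))[:2]); print('pointer',po,'opened from -175.8:',(po+175.8)%360)
for x,y in((215,88),(177,107),(150,140),(135,180),(138,222),(152,260)): print(x,y,an(f(x,y,.095)[:2]-A))
s=sense(); print(s['position'],s['grasp_force'],s['clock'])
E
```

```text
pointer -92.9 opened from -175.8: 82.9
215 88 -174.5
177 107 -154.8
150 140 -134.9
135 180 -114.6
138 222 -94.3
152 260 -74.7
[0.49111255 0.27848384 0.20006483] 0.0 21.7
```

The pointer (-92.9°) is on the fourth tick (-94.3°). The spinner is home and the gripper is clear.

```bash
python3 -m handwheel '0 0 -0.02 0;0 0 -0.02 0;0 0 -0.02 0;0 0 -0.02 0' && python3 -c "
from cell import finish_job; print(finish_job())"
```

```text
clock: 22.2
position: [0.4916, 0.2786, 0.2206]
tool_rot: [-0.406, -3.114, 0.002]
wrist_force: [-0.2, 0.2, -0.5]
gripper_width: 0.801
grasp_force: 0.0
the job is handed in; nothing more can be done
None
```

I handed in the job at 22.2 s: the spinner was lowered in the grip until it touched the shoulder, then released, and the knob was turned shut to its stop and opened to the fourth click (the pointer is on that tick); the hand-in call returned no verdict.

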